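# Isolate the control box and fit its cover

## Robot

A 7-joint arm with a two-finger parallel gripper is mounted at the origin on the work surface. World frame = base frame: x ahead of the robot, y to its left, z up, the work surface at z = 0. Lengths are in m, angles in degrees, forces in N, time in s.
With the tool pointing down it reaches from about 0.375 to 0.925 m from the base axis. Payload 3.1 kg.
Tool frame: the origin (TCP) lies at the very end of the fingers, on their centre line; the grasp point (between the pads) lies behind it (r.grip_point_offset is the z of the grasp point in the tool frame, in m); z points along the fingers, x is the direction in which the jaws open and shut, and the axes are right-handed (so a half turn about z gives the same grasp; the last joint's range is limited). The gripper opens to 85 mm and grips with 20 to 120 N. Pads are 22 mm wide; open, the fingers measure 114 mm over their backs; the gripper's body (76 mm by 85 mm) begins 54 mm behind the grasp point. The pads swing forward as they close: fully open they stand 13 mm farther back than shut.
Start: joints at [67.735, 21.939, 2.515, 91.553, -1.026, 66.532, -2.859], TCP at [0.186, -0.623, 0.231] pointing down, gripper open.
Joint ranges: [-149.38, 149.38], [-23.57, 123.04], [-84.95, 90], [0, 143.3], [-89.99, 269.99], [3.08, 112.72], [-163.45, 163.45]. Speed limits (degrees/s): [159.86, 159.86, 180, 180, 180, 180, 180].

## Interface

Orientations are given as [roll, pitch, yaw] about the fixed x, y, z axes, in that order (R = Rz(yaw) Ry(pitch) Rx(roll)).
In Python, from cell import telemetry, viewer, workorder, r gives the robot as it stands. The module is installed in compiled form; this text tells all that it offers.
- The arm moves only by the tool send_rows, never from a script. Its argument "increments" is a list that holds one entry, the list of rows, each a list of 7 numbers: the finger opening in m, from 0 to 0.0854, then the shift along the tool's x, y, z in m, then the turn, a rotation vector about the tool's x, y, z in rad. In form: [[[jaw, x, y, z, rx, ry, rz], ...]]. A call has 1 to 12 rows; each row is the pose to reach, as a shift and turn from the pose commanded when the call began, along the tool's axes at that moment; what a row does not reach only later rows make up. A row lasts 1/12 s, in which the tool goes at most 41.7 mm and 7.16 degrees, less where a joint would pass 70% of its speed; a pose out of reach is approached as far as the arm can. A call with a gripper value outside its range is refused whole. The fingers move at their own pace and stop on an object; "squeeze" is the grip in N (left out, the last holds). Time passes only in rows, so rows that repeat a pose let the fingers close. It gives the time, the measured TCP pose, the force and the opening at its end, in the units of the state.
- telemetry.get_obs(): the state, without advancing time (a new reading comes with each control period).
- viewer.get_image(name): name is "scene" or "top"; returns a dict with "color" (384x512x3 uint8, red, green, blue), "depth" (384x512 float32, m along the optical axis (not along the pixel's ray), 0 where there is no reading), "mtx" (3x3 intrinsics, pixels), "R" (3x3) and "t" (3): a world point X has camera coordinates R X + t. Camera axes: x right, y down, z forward; pixel columns grow to the right and rows downward; lengths in m; the calibration is good to about 2 mm. A picture is of the moment at which its call begins.
- workorder.finish_job(): hands the job in, once; it reports no verdict.
Trained networks look in a picture, given as the dict that the camera call returned (one of the last four; its "shot" number tells which), for a name from the list of things; names that differ only in an ending like _2 or _b are one class to them, and where a whole thing is asked for, a point or a joint stands for the part that bears it (a point fixed in the world has none). Each returns a list of dicts, best first, with "score" (0 to 1); they miss things now and then, are a little off and sometimes report something else, mostly with a low value. They report only what shows in the picture. A call takes as long as a camera call. They do not tell look-alikes from the thing itself.
- viewer.look_for(label, picture): "point" ([x, y, z] in m, in the coordinates of the camera as it stood for that picture, good to about 4 mm: the middle of the surface that is visible of it).
- viewer.silhouettes(label, picture): "pixels" (384x512 bool, what is visible of it).
The state is a dict: "time": time; "joint_pos": joint angles; "dq": joint speeds; "tau": joint torques, N m; "tool_pos": TCP position; "ee_rot": TCP orientation; "wrist_force": force on the tool from outside, world axes, zero at the start; "torque": the same for the moment, N m; "width": finger opening in m.
Only numpy, scipy, OpenCV 4.12 (cv2) and the standard library are available. Lean on these libraries where they do the work, as an engineer would, in place of code of your own. Each camera call takes 0.05 s, during which the arm holds its last target. There are 200 camera calls.

## Task

The open control box has to be made safe and closed: first turn its red isolator handle clockwise from the green mark to the white mark, all the way to its stop. Then slide the aluminium cover along the rack deck until its raised lip and about a finger's breadth of the flat plate stick out beyond the deck's front edge, without pressing it hard onto the deck or letting it fall, pinch the lip, carry the cover over and lay it flat, centred and square, on the wiring opening of the box. Leave the handle off, let go, and do not disturb the jar, the tape roll or the screwdriver.

Things in the scene. Friction and masses are not known exactly. Their poses are not given: they have to be found in the camera images.
- rack: Blue steel bench rack, fixed, origin at the centre of its footprint at bench height, front to its own -x, which looks to the robot's right (world -y, within 0.2 rad). Dark wooden deck 240 (x) by 340 (y) mm, 18 thick, top at z = 100, front edge at x = -120. Posts 18 mm square at x = -40 and 110, y = +-160 rise to 275; in front of x = -50 mm nothing rises above the deck.
- rack_edge (a point): Middle of the front top edge of the deck (100 mm above the bench); axes as the rack's: -x points out beyond the edge into the open middle of the bench, y runs along the edge.
- wire_shelf (a point): Middle of the front bar of the wire shelf over the rear of the deck (rack frame x = -40, y = 0, z = 266 mm): 6 mm bars along y, every 37 mm from here to x = 110. It hinders an upright gripper above the cover.
- cover: Loose aluminium cover, 0.11 to 0.19 kg: flat plate 100 (x) by 110 (y) by 4 mm, origin at the centre of its underside, z up, raised lip along its -x edge. Starts flat on the deck, its bend about 30 to 60 mm inside the front edge, within 0.12 rad of square with the rack. Slides by plain friction, coefficient not known; can be drawn by a fingertip set behind the lip.
- bend (a point): On the cover: middle of the lip's bend at half thickness (cover x = -50, y = 0, z = 2 mm), axes as the cover's. The lip, 110 wide, 24 long, 4 thick, rises from here outwards (to -x and up) at 50 degrees above the plate: a gripper in line with it is tilted 40 degrees from vertical, pointing to the cover's +x and down. No finger fits under it until it overhangs.
- panel: Grey control box, fixed, lying on its back, 160 (x) by 260 (y) by 90 mm high, origin at the centre of its underside; its front, -x, looks to the robot's right (world -y, within 0.2 rad). It holds the wiring opening and the isolator.
- opening (a point): Centre of the wiring opening at rim height (panel x = -40, y = 57.5, z = 90 mm), axes as the panel's. Opening 68 (x) by 85 (y) mm, 60 deep, coloured terminals inside, flat rim all round. The box's front face is 40 mm in front of this point, so a centred cover with its lip to the front stands 10 mm proud there, its lip free.
- isolator (a joint): Isolator angle in rad: 0 = on (white stripe at the green mark, handle along the panel's x, the stripe to the front), grows as the handle turns clockwise seen from above, 1.047 = off (60 degrees, white mark, firm stop). Held by friction of about 0.12 N m, starts between 0 and 0.12.
- isolator_grip (a point): Grip point of the red isolator handle, on its upright axis 130 mm above the bench; turns with the handle, x along the bar, striped end at -x. Bar 62 long, 18 thick, from 108 to 140 mm above the bench, on a round hub 36 wide; yellow plate 76 mm square below, top at 94 mm.
- jar: Small glass jar, 40 mm wide, 55 mm tall, on the rear of the rack deck beside the cover; leave alone. Origin at its underside.
- tape: Black tape roll lying flat, 60 mm wide, 20 mm tall, on the rear of the rack deck beside the cover; leave alone. Origin at its underside.
- screwdriver: Yellow-handled screwdriver lying on the bench between the rack and the box, about 30 mm tall; leave alone.
Mind the look-alikes: they are no part of the job. Of the things shaped like the cover, the aluminium one is meant.

How it is judged (in metres and radians):
On the way, in this order (a step that is already met when the one before it is completed fails the run):
1. the isolator handle is turned to off (value of joint isolator above 0.96 rad), for 0.2 s.
2. the cover lies flat on the deck with its bend at least 8 mm beyond the front edge (x of bend in the frame of rack_edge below -0.008 m and angle between cover's own z axis and vertical below 0.1 rad and contact force between cover and rack above 0.3 N), for 0.2 s.
3. the cover is lifted clear of the rack, in the fingers (contact force between the fingers and cover above 1 N and contact force between cover and rack below 0.05 N and height (world z) of cover above 0.09 m), for 0.2 s.
At the end, for the whole second after the job is handed in: The isolator is off (joint above 0.96 rad); the cover rests flat on the box's rim (within 4 mm in height and 0.05 rad of tilt), its centre within 10 mm of the opening's centre in x and in y, square within 0.12 rad, released and at rest (value of joint isolator above 0.96 rad and x of cover in the frame of opening between -0.01 and 0.01 m and y of cover in the frame of opening between -0.01 and 0.01 m and z of cover in the frame of opening between -0.004 and 0.004 m and angle between the x axis of cover and the x axis of opening, either way round below 0.12 rad and angle between cover's own z axis and vertical below 0.05 rad and linear speed of cover below 0.01 m/s and contact force between the fingers and cover below 0.05 N); the robot touches nothing.
It fails at once if the cover is pressed onto the deck with more than 40 N (contact force between cover and rack above 40 N).
It fails at once if the cover falls or dips below 60 mm above the bench (height (world z) of cover below 0.06 m).
It fails at once if the jar is moved by more than 25 mm (distance of jar from where it was at the start of the episode above 0.025 m).
It fails at once if the tape is moved by more than 25 mm (distance of tape from where it was at the start of the episode above 0.025 m).
It fails at once if the screwdriver is moved by more than 25 mm (distance of screwdriver from where it was at the start of the episode above 0.025 m).
It also fails if it takes over 72 s, if anything falls off the work surface, if the arm or the gripper's body presses on something with over 40 N, if the wrist force passes 120 N, or if a joint passes its speed limit or range.

## Working session

There is one attempt and no reset: what is moved stays moved. The work goes in short steps, Python scripts to look and compute and a tool call to move; the robot and the scene stay as the last step left them, time stands still between calls to the robot, and variables do not carry over. Pictures are saved under pics/ and viewed, about 8 in all and at most 12, crops included, and the job is handed in when it is done.

Besides the shell and the picture viewer there is one more tool, called as a command line: name --argument value ..., lists and objects as JSON in quotes. send_rows: Moves the arm, as the interface text tells. Its arguments: {"type":"object","properties":{"increments":{"type":"array"},"squeeze":{"type":"number"}},"required":["increments"]}

```bash
mkdir -p pics; cat > h.py <<'E'
import numpy as np, cv2
from cell import telemetry, viewer, workorder, r
def shot(cam,fn=None):
    p=viewer.get_image(cam)
    if fn: cv2.imwrite('pics/'+fn,p['color'][:,:,::-1])
    return p
def world(p,c): return np.array(p['R']).T@(np.array(c)-np.array(p['t']))
def cloud(p):
    d=p['depth'];v,u=np.mgrid[:384,:512];K=p['mtx']
    X=np.stack([(u-K[0,2])/K[0,0]*d,(v-K[1,2])/K[1,1]*d,d],-1)
    return (X-np.array(p['t']))@np.array(p['R'])
def pix(p,X):
    c=np.array(p['R'])@np.array(X)+np.array(p['t']); q=p['mtx']@c; return q[:2]/q[2]
E
python3 - <<'E'
from h import *
a=shot('scene');b=shot('top')
cv2.imwrite('pics/1.png',np.vstack([a['color'],b['color']])[:,:,::-1])
s=telemetry.get_obs();print(s['tool_pos'],s['ee_rot'],s['time'],r.grip_point_offset)
for n,p in(('scene',a),('top',b)):
    C=cloud(p);print(n,-p['R'].T@p['t'])
    for l in('rack','cover','panel','isolator','jar','tape','screwdriver'):
        for q in viewer.look_for(l,p)[:3]: print(l,q['score'],world(p,q['point']).round(3),pix(p,world(p,q['point'])).round())
E
```

```text
[ 0.18610725 -0.62188697  0.22997012] [ 1.79992739e+02  1.38959795e-01 -7.33365005e+01] 0.1 -0.0187
scene [1.19170133 0.23177313 0.96409222]
rack 0.7 [0.651 0.305 0.102] [318. 265.]
cover 0.78 [0.284 0.334 0.001] [332. 192.]
cover 0.65 [0.587 0.25  0.103] [301. 242.]
cover 0.58 [0.507 0.527 0.006] [391. 255.]
panel 0.69 [ 0.592 -0.204  0.089] [148. 219.]
isolator 0.54 [ 0.631 -0.245  0.132] [125. 217.]
jar 0.7 [0.7   0.356 0.152] [340. 275.]
tape 0.79 [0.467 0.352 0.12 ] [341. 211.]
screwdriver 0.74 [0.518 0.064 0.025] [242. 227.]
screwdriver 0.17 [0.699 0.353 0.15 ] [339. 275.]
top [0.41190715 0.11439644 1.41911447]
rack 0.61 [0.58  0.3   0.104] [201. 175.]
cover 0.92 [0.596 0.257 0.103] [214. 170.]
cover 0.76 [0.502 0.526 0.002] [144. 201.]
cover 0.7 [0.295 0.344 0.002] [194. 257.]
panel 0.92 [ 0.546 -0.209  0.086] [350. 183.]
panel 0.6 [0.58  0.301 0.099] [201. 175.]
isolator 0.59 [ 0.619 -0.246  0.135] [364. 160.]
jar 0.61 [ 0.619 -0.245  0.138] [364. 160.]
jar 0.51 [0.686 0.351 0.157] [184. 141.]
tape 0.64 [0.463 0.362 0.119] [183. 210.]
screwdriver 0.63 [0.509 0.067 0.024] [269. 197.]
```

View pics/1.png

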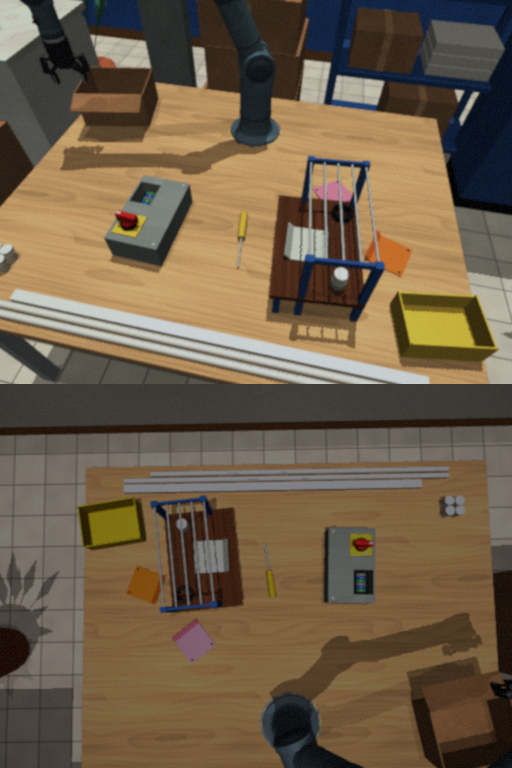

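The candidates for the cover are the aluminium plate on the deck (top 212,170), the pink plate (194,257) and the orange plate (144,201). I choose the aluminium one on the deck. Next I fit the poses and check with a close crop.

```bash
cat > m.py <<'E'
from h import *
def rect(P):
    (c,s,a)=cv2.minAreaRect((P[:,:2]*1000).astype(np.float32)); return np.round(c,1),np.round(s,1),round(a,2)
def best(l,p,w,tol=.06):
    for q in viewer.silhouettes(l,p):
        P=cloud(p)[q['pixels']]
        if np.linalg.norm(np.median(P[:,:2],0)-w)<tol: return q['pixels']
def hsv(p): return cv2.cvtColor(p['color'],cv2.COLOR_RGB2HSV)
E
python3 - <<'E'
from m import *
for n in('top','scene'):
    p=shot(n);C=cloud(p);H=hsv(p)
    print(n)
    m=best('panel',p,(.56,-.2))
    if m is not None:
        P=C[m];P=P[abs(P[:,2]-.09)<.006];print('panel top',len(P),rect(P),np.median(P[:,2]))
    box=(C[...,0]>.35)&(C[...,0]<.85)&(C[...,1]>.12)&(C[...,1]<.5)
    z=C[...,2]
    alum=(H[...,1]<70)&(H[...,2]>110)&box
    pl=alum&(z>.094)&(z<.111)&(C[...,1]<.36);P=C[pl];print('plate',len(P),rect(P),np.median(P[:,2]))
    lp=alum&(z>.111)&(z<.13)&(C[...,1]<.3);P=C[lp];print('lip',len(P),rect(P) if len(P)>3 else'')
    dk=box&(z>.09)&(z<.108)&(C[...,1]<.34);P=C[dk];print('deck',len(P),rect(P),np.median(P[:,2]))
    # front edge of deck : min y per x bin
    e=[(x,P[abs(P[:,0]-x)<.006,1].min()) for x in np.arange(.44,.76,.02) if (abs(P[:,0]-x)<.006).any()]
    e=np.array(e);print(e.round(4).tolist());
    red=((H[...,0]<8)|(H[...,0]>172))&(H[...,1]>150)&(z>.1)&(z<.16)&(C[...,1]<-.15)
    P=C[red];print('red',len(P),rect(P),P[:,2].max());P=P[P[:,2]>.133];print('redtop',len(P),rect(P))
    op=(H[...,2]<256)
    ctr=pix(p,(.6,.25,.1)) ; c2=pix(p,(.57,-.2,.1))
    f=lambda c:cv2.resize(p['color'][int(c[1])-50:int(c[1])+50,int(c[0])-50:int(c[0])+50],(400,400),interpolation=cv2.INTER_CUBIC)
    cv2.imwrite(f'pics/c_{n}.png',np.hstack([f(ctr),f(c2)])[:,:,::-1])
a=cv2.imread('pics/c_top.png');b=cv2.imread('pics/c_scene.png');cv2.imwrite('pics/2.png',cv2.resize(np.vstack([a,b]),(600,600)))
E
```

```text
top
panel top 2633 (array([ 553.7, -214.6]), array([161.9, 259.9]), 88.32) 0.09041885725924279
plate 607 (array([589.7, 275.2]), array([106.7,  95.6]), 2.07) 0.10423298472601719
lip 3 
deck 3973 (array([583. , 265.5]), array([340.8, 180.5]), 5.35) 0.10084598879135685
[[0.44, 0.1633], [0.46, 0.1632], [0.48, 0.166], [0.5, 0.1693], [0.52, 0.1689], [0.54, 0.1723], [0.56, 0.1724], [0.58, 0.1752], [0.6, 0.1784], [0.62, 0.1786], [0.64, 0.1813], [0.66, 0.1818], [0.68, 0.1845], [0.7, 0.1876], [0.72, 0.1877], [0.74, 0.1906]]
red 153 (array([ 290.3, -479.1]), array([824.9, 270.2]), 19.87) 0.1453633042994474
redtop 86 (array([ 266.8, -410.8]), array([822.9,  52. ]), 25.72)
scene
plate 1035 (array([523.6, 282.8]), array([120.7, 266. ]), 76.63) 0.10376790878750333
lip 116 (array([592.3, 214.2]), array([109.4,  12.1]), 2.25)
deck 5077 (array([584.2, 263.5]), array([342.5, 180.1]), 5.07) 0.1002496039033469
[[0.44, 0.1607], [0.46, 0.1622], [0.48, 0.1643], [0.5, 0.1658], [0.52, 0.1682], [0.54, 0.1697], [0.56, 0.172], [0.58, 0.1733], [0.6, 0.1757], [0.62, 0.1763], [0.64, 0.1798], [0.66, 0.1809], [0.68, 0.183], [0.7, 0.1847], [0.72, 0.1861], [0.74, 0.1886]]
red 238 (array([ 630.8, -248.2]), array([59.4, 26.7]), 82.34) 0.1424780482701888
redtop 95 (array([ 626.3, -247.9]), array([58.6, 17.8]), 82.34)
```

View pics/2.png

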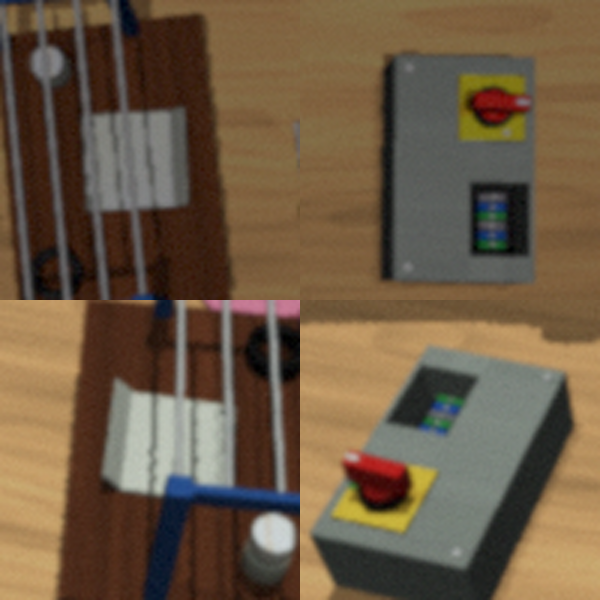

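```bash
cat >> m.py <<'E'
from scipy.spatial.transform import Rotation as Ro
def go(pos,R):
    s=telemetry.get_obs();R0=Ro.from_euler('xyz',s['ee_rot'],degrees=True)
    d=R0.inv().apply(np.array(pos)-s['tool_pos']);w=(R0.inv()*R).as_rotvec()
    print('move',d.round(4),w.round(4),'len',np.linalg.norm(d).round(3),'deg',np.degrees(np.linalg.norm(w)).round(1))
def down(yaw): return Ro.from_euler('xyz',[180,0,yaw],degrees=True)
def tilt(a,cx): # cx: yaw of cover x axis; tool z = cover +x and down, tilted a from vertical, tool x outward
    c=np.array([np.cos(np.radians(cx)),np.sin(np.radians(cx)),0]);z=np.sin(np.radians(a))*c-np.cos(np.radians(a))*np.array([0,0,1])
    x=-np.cos(np.radians(a))*c-np.sin(np.radians(a))*np.array([0,0,1]);return Ro.from_matrix(np.c_[x,np.cross(z,x),z])
def coverfit(p,lo=(.45,.05),hi=(.75,.36),cx=92.1,z0=.104):
    C=cloud(p);H=hsv(p);z=C[...,2]
    m=(H[...,1]<70)&(H[...,2]>110)&(z>z0-.008)&(z<z0+.035)&(C[...,0]>lo[0])&(C[...,0]<hi[0])&(C[...,1]>lo[1])&(C[...,1]<hi[1])
    m=cv2.morphologyEx(m.astype(np.uint8),cv2.MORPH_OPEN,np.ones((2,2)))
    n,L,st,ce=cv2.connectedComponentsWithStats(m);k=1+st[1:,4].argmax();return C[m>0],C[L==k]
E
python3 - <<'E'
from m import *
for n in('top','scene'):
    p=shot(n);C=cloud(p);H=hsv(p);z=C[...,2]
    y=(H[...,0]>20)&(H[...,0]<35)&(H[...,1]>150)&(abs(z-.094)<.008)&(C[...,1]<-.15)&(C[...,1]>-.35)&(C[...,0]>.5)&(C[...,0]<.8);print(n,'yellow',y.sum(),rect(C[y]))
    red=((H[...,0]<8)|(H[...,0]>172))&(H[...,1]>120)&(z>.1)&(z<.16)&(abs(C[...,1]+.24)<.08)&(abs(C[...,0]-.63)<.08)
    P=C[red];P=P[P[:,2]>.132];print('red',len(P),rect(P))
    ds=(z<.075)&(z>.02)&(abs(C[...,0]-.495)<.05)&(abs(C[...,1]+.253)<.036);print('open',ds.sum(),rect(C[ds]) if ds.sum()>5 else'')
    A,B=coverfit(p)
    a=np.radians(92.1);cx=np.array([np.cos(a),np.sin(a)]);cy=np.array([-cx[1],cx[0]])
    for P in(A,B):
        q=P[:,:2]@np.c_[cx,cy];print('cover',len(P),np.percentile(q,[.5,2,98,99.5],axis=0).T.round(4).tolist())
    q=A[:,:2]@np.c_[cx,cy]
    b=[(u,np.median(A[abs(q[:,0]-u)<.0025,2]).round(4)) for u in np.arange(.18,.28,.005) if (abs(q[:,0]-u)<.0025).any()];print(b)
go([.62,-.248,.2],down(-7.7))
E
```

```text
top yellow 266 (array([ 624. , -246.4]), array([74.1, 74.6]), 88.12)
red 84 (array([ 622.4, -244.8]), array([56.3, 18.3]), 86.36)
open 449 (array([ 496.1, -258.4]), array([60.7, 84.5]), 89.59)
cover 586 [[0.1941, 0.2028, 0.285, 0.2863], [-0.6478, -0.6456, -0.5432, -0.5203]]
cover 329 [[0.0992, 0.2024, 0.2448, 0.247], [-0.6478, -0.6461, -0.5437, -0.4158]]
[(np.float64(0.2), np.float64(0.1079)), (np.float64(0.20500000000000002), np.float64(0.1044)), (np.float64(0.21000000000000002), np.float64(0.1041)), (np.float64(0.21500000000000002), np.float64(0.1039)), (np.float64(0.22000000000000003), np.float64(0.1038)), (np.float64(0.22500000000000003), np.float64(0.1051)), (np.float64(0.23000000000000004), np.float64(0.1062)), (np.float64(0.23500000000000004), np.float64(0.1055)), (np.float64(0.24000000000000005), np.float64(0.1043)), (np.float64(0.24500000000000005), np.float64(0.1041)), (np.float64(0.25500000000000006), np.float64(0.1041)), (np.float64(0.26000000000000006), np.float64(0.1039)), (np.float64(0.26500000000000007), np.float64(0.1059)), (np.float64(0.2700000000000001), np.float64
[... 862 characters left out ...]
t64(0.1039)), (np.float64(0.23000000000000004), np.float64(0.104)), (np.float64(0.23500000000000004), np.float64(0.1047)), (np.float64(0.24000000000000005), np.float64(0.104)), (np.float64(0.24500000000000005), np.float64(0.1034)), (np.float64(0.25000000000000006), np.float64(0.1037)), (np.float64(0.25500000000000006), np.float64(0.1049)), (np.float64(0.26000000000000006), np.float64(0.1041)), (np.float64(0.26500000000000007), np.float64(0.104)), (np.float64(0.2700000000000001), np.float64(0.1042)), (np.float64(0.2750000000000001), np.float64(0.1047)), (np.float64(0.2800000000000001), np.float64(0.1037))]
move [-0.2346 -0.5228  0.0313] [-1.0000e-04  0.0000e+00 -1.1455e+00] len 0.574 deg 65.6
```

send_rows --increments '[[[0.05, -0.235, -0.522, 0.0, 0, 0, -1.19], [0.05, -0.235, -0.522, 0.0, 0, 0, -1.19], [0.05, -0.235, -0.522, 0.0, 0, 0, -1.19], [0.05, -0.235, -0.522, 0.0, 0, 0, -1.19], [0.05, -0.235, -0.522, 0.0, 0, 0, -1.19], [0.05, -0.235, -0.522, 0.0, 0, 0, -1.19], [0.05, -0.235, -0.522, 0.0, 0, 0, -1.19], [0.05, -0.235, -0.522, 0.0, 0, 0, -1.19], [0.05, -0.235, -0.522, 0.0, 0, 0, -1.19], [0.05, -0.235, -0.522, 0.0, 0, 0, -1.19], [0.05, -0.235, -0.522, 0.0, 0, 0, -1.19], [0.05, -0.235, -0.522, 0.0, 0, 0, -1.19]]]' --squeeze 40

```text
time: 2.1
tool_pos: [0.5655, -0.2941, 0.2315]
ee_rot: [180.0, -0.0, -5.2]
wrist_force: [-0.1, -0.5, -0.7]
width: 0.05
```

```bash
python3 -c "
from m import *
s=telemetry.get_obs();print(s['time'],s['tool_pos'],s['ee_rot'],s['joint_pos'],s['width'])
go([.6245,-.2465,.113],down(-5))"
```

```text
2.1 [ 0.5655197  -0.29413683  0.23154922] [ 1.79980556e+02 -2.57324431e-02 -5.17663052e+00] [ 39.89350782  22.05915528 -20.47245882  92.453136     8.22049565
  66.94214428  12.39639148] 0.0500030278023791
move [ 0.0544 -0.0528  0.1186] [ 0.0003 -0.0004 -0.0031] len 0.141 deg 0.2
```

send_rows --increments '[[[0.05, 0.054, -0.053, 0.03, 0, 0, 0], [0.05, 0.054, -0.053, 0.04, 0, 0, 0], [0.05, 0.054, -0.053, 0.06, 0, 0, 0], [0.05, 0.054, -0.053, 0.09, 0, 0, 0], [0.05, 0.054, -0.053, 0.11, 0, 0, 0], [0.05, 0.054, -0.053, 0.118, 0, 0, 0], [0.05, 0.054, -0.053, 0.118, 0, 0, 0], [0.0, 0.054, -0.053, 0.118, 0, 0, 0], [0.0, 0.054, -0.053, 0.118, 0, 0, 0], [0.0, 0.054, -0.053, 0.118, 0, 0, 0], [0.0, 0.054, -0.053, 0.118, 0, 0, 0], [0.0, 0.054, -0.053, 0.118, 0, 0, 0]]]'

```text
time: 3.1
tool_pos: [0.6228, -0.2481, 0.1159]
ee_rot: [179.9, -0.0, -5.2]
wrist_force: [-4.4, 1.2, 6.4]
width: 0.0177
```

```bash
python3 -c "
from m import *
s=telemetry.get_obs();print(s['wrist_force'],s['torque'],s['joint_pos'],s['width'])
p=shot('scene');q=shot('top');a=pix(p,(.62,-.25,.12)).astype(int);b=pix(q,(.62,-.25,.12)).astype(int)
f=lambda p,c:cv2.resize(p['color'][c[1]-50:c[1]+50,c[0]-50:c[0]+50],(400,400),interpolation=cv2.INTER_CUBIC)
cv2.imwrite('pics/3.png',np.hstack([f(p,a),f(q,b)])[:,:,::-1])
"
```

```text
[-4.42216512  1.23373765  6.44618655] [0.13065685 0.90720257 0.08657181] [ 33.15454397  32.13089703 -20.02566196  92.76831611  12.58627166
  57.28274021   3.95349483] 0.017728049135147417
```

View pics/3.png

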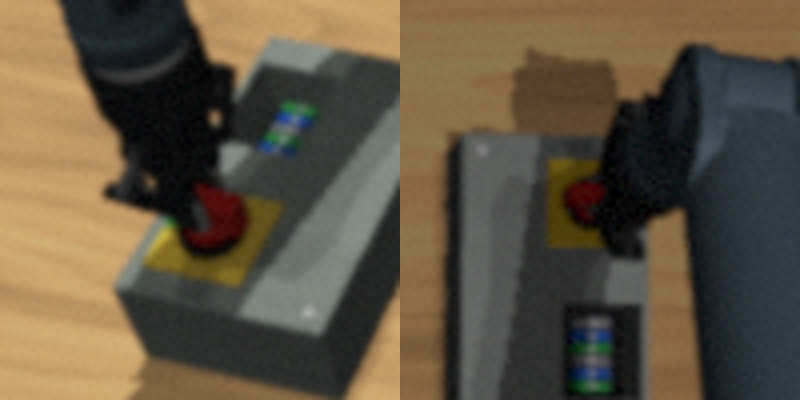

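The fingers hold the bar (17.7 mm opening, crop pixel 210,210 left, 600,200 right). Now turn clockwise.

send_rows --increments '[[[0.0, 0, 0, 0, 0, 0, 0.09], [0.0, 0, 0, 0, 0, 0, 0.18], [0.0, 0, 0, 0, 0, 0, 0.27], [0.0, 0, 0, 0, 0, 0, 0.36], [0.0, 0, 0, 0, 0, 0, 0.45], [0.0, 0, 0, 0, 0, 0, 0.54], [0.0, 0, 0, 0, 0, 0, 0.63], [0.0, 0, 0, 0, 0, 0, 0.72], [0.0, 0, 0, 0, 0, 0, 0.81], [0.0, 0, 0, 0, 0, 0, 0.9], [0.0, 0, 0, 0, 0, 0, 0.96], [0.0, 0, 0, 0, 0, 0, 0.96]]]'

```text
time: 4.2
tool_pos: [0.6222, -0.2477, 0.1158]
ee_rot: [179.9, -0.0, -60.3]
wrist_force: [-5.6, 1.7, 6.5]
width: 0.0178
```

```bash
python3 -c "
from m import *
s=telemetry.get_obs();print(s['wrist_force'],s['torque'],s['ee_rot'],s['width'])
"
```

```text
[-5.58340356  1.70400687  6.53544454] [ 0.23892587  1.16665974 -0.11829956] [ 1.79927892e+02 -6.24069673e-03 -6.03038145e+01] 0.017768889523516122
```

send_rows --increments '[[[0.0, 0, 0, 0, 0, 0, 0.02], [0.0, 0, 0, 0, 0, 0, 0.04], [0.0, 0, 0, 0, 0, 0, 0.06], [0.0, 0, 0, 0, 0, 0, 0.07], [0.0, 0, 0, 0, 0, 0, 0.07]]]'

```text
time: 4.62
tool_pos: [0.6222, -0.2477, 0.1158]
ee_rot: [179.9, -0.1, -63.9]
wrist_force: [-5.3, 0.5, 6.8]
width: 0.0172
```

```bash
python3 -c "
from m import *
s=telemetry.get_obs();print(s['wrist_force'],s['torque'],s['ee_rot'],s['width'])
"
```

```text
[-5.30878433  0.50689948  6.79373558] [0.13670886 1.22469663 0.94193627] [ 1.79875343e+02 -6.05673781e-02 -6.38988945e+01] 0.0172244787474768
```

send_rows --increments '[[[0.0, 0, 0, 0, 0, 0, 0.03], [0.05, 0, 0, 0, 0, 0, 0.0], [0.05, 0, 0, 0, 0, 0, 0.0], [0.05, 0, 0, 0, 0, 0, 0.0], [0.05, 0, 0, 0, 0, 0, 0.0], [0.05, 0, 0, -0.02, 0, 0, 0.0], [0.05, 0, 0, -0.05, 0, 0, 0], [0.0, 0, 0, -0.09, 0, 0, 0], [0.0, 0, 0, -0.13, 0, 0, 0], [0.0, 0, 0, -0.15, 0, 0, 0], [0.0, 0, 0, -0.15, 0, 0, 0]]]'

```text
time: 5.53
tool_pos: [0.6272, -0.2488, 0.2719]
ee_rot: [-179.4, -0.6, -64.2]
wrist_force: [0.2, 0.1, 0.3]
width: 0.0014
```

```bash
cat >> m.py <<'E'
def wp(bend,cx,dc,du,dl=0,a=40,lat=0):
    t=np.radians(cx);c=np.array([np.cos(t),np.sin(t),0]);y=np.array([-c[1],c[0],0]);k=np.array([0,0,1.]);A=np.radians(a)
    return np.array(bend)+dc*c+du*k+dl*(-np.sin(A)*c+np.cos(A)*k)+lat*y
E
python3 -c "
from m import *
s=telemetry.get_obs();print(s['time'],s['tool_pos'])
B=[.587,.2245,.102]
go(wp(B,92.1,.02,.018,.12),tilt(40,92.1));print(wp(B,92.1,.02,.018,.12))
"
```

```text
5.5333 [ 0.62715038 -0.24879804  0.27185874]
move [-0.3919 -0.1462  0.0574] [ 0.1323 -0.696   0.401 ] len 0.422 deg 46.6
[0.58909362 0.16740386 0.21192533]
```

send_rows --increments '[[[0, -0.39, -0.146, 0.057, 0.132, -0.696, 0.401], [0, -0.39, -0.146, 0.057, 0.132, -0.696, 0.401], [0, -0.39, -0.146, 0.057, 0.132, -0.696, 0.401], [0, -0.39, -0.146, 0.057, 0.132, -0.696, 0.401], [0, -0.39, -0.146, 0.057, 0.132, -0.696, 0.401], [0, -0.39, -0.146, 0.057, 0.132, -0.696, 0.401], [0, -0.39, -0.146, 0.057, 0.132, -0.696, 0.401], [0, -0.39, -0.146, 0.057, 0.132, -0.696, 0.401], [0, -0.39, -0.146, 0.057, 0.132, -0.696, 0.401], [0, -0.39, -0.146, 0.057, 0.132, -0.696, 0.401], [0, -0.39, -0.146, 0.057, 0.132, -0.696, 0.401], [0, -0.39, -0.146, 0.057, 0.132, -0.696, 0.401]]]'

```text
time: 6.53
tool_pos: [0.5813, 0.1728, 0.2058]
ee_rot: [178.8, 40.4, -88.1]
wrist_force: [0.7, -0.9, 0.1]
width: -0.0005
```

```bash
python3 -c "
from m import *
s=telemetry.get_obs();print(s['time'],s['tool_pos'],s['joint_pos'])
B=[.587,.2245,.102]
go(wp(B,92.1,.02,.018,.0),tilt(40,92.1))
p=shot('scene');q=shot('top');a=pix(p,(.59,.2,.14)).astype(int);b=pix(q,(.62,-.25,.12)).astype(int)
C=cloud(q);H=hsv(q);z=C[...,2]
y=((H[...,0]<8)|(H[...,0]>172))&(H[...,1]>120)&(z>.1)&(z<.16)&(abs(C[...,1]+.24)<.08)&(abs(C[...,0]-.63)<.08);P=C[y];P=P[P[:,2]>.132];print('red',len(P),rect(P))
f=lambda p,c,w:cv2.resize(p['color'][c[1]-w:c[1]+w,c[0]-w:c[0]+w],(400,400),interpolation=cv2.INTER_CUBIC)
cv2.imwrite('pics/4.png',np.hstack([f(p,a,70),f(q,b,40)])[:,:,::-1])
"
```

```text
6.5333 [0.58132698 0.17282175 0.20578184] [ 17.53290908  24.26387233 -21.92719479 103.15091102 -36.90696082
  60.7758729  -69.99296399]
move [ 0.0012 -0.0097  0.1115] [ 0.0188  0.0075 -0.0032] len 0.112 deg 1.2
red 72 (array([ 623.4, -245.4]), array([57.7, 16. ]), 28.0)
```

View pics/4.png

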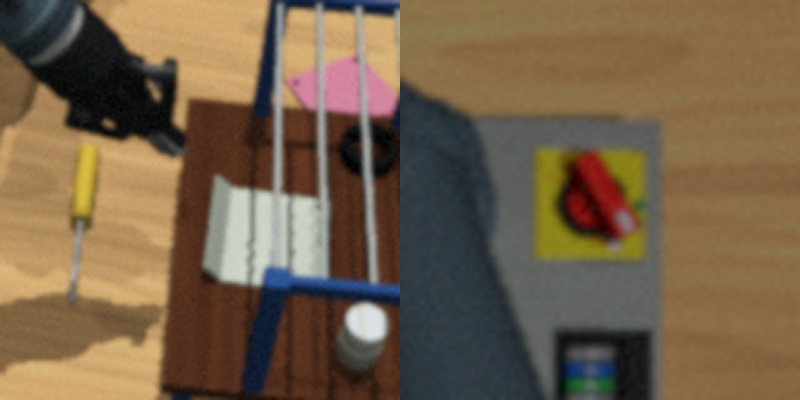

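Handle off (bar at 28°, expected 28.3). The fingertip (left 185,145) points at the lip (215,225). Descend behind the lip.

send_rows --increments '[[[0, 0.001, -0.01, 0.02, 0.019, 0.0075, -0.003], [0, 0.001, -0.01, 0.04, 0.019, 0.0075, -0.003], [0, 0.001, -0.01, 0.06, 0.019, 0.0075, -0.003], [0, 0.001, -0.01, 0.075, 0.019, 0.0075, -0.003], [0, 0.001, -0.01, 0.09, 0.019, 0.0075, -0.003], [0, 0.001, -0.01, 0.1, 0.019, 0.0075, -0.003], [0, 0.001, -0.01, 0.107, 0.019, 0.0075, -0.003], [0, 0.001, -0.01, 0.111, 0.019, 0.0075, -0.003], [0, 0.001, -0.01, 0.111, 0.019, 0.0075, -0.003]]]'

```text
time: 7.38
tool_pos: [0.5906, 0.238, 0.1203]
ee_rot: [-179.9, 39.9, -88.4]
wrist_force: [0.5, 0.5, -0.1]
width: 0.0004
```

```bash
python3 -c "
from m import *
s=telemetry.get_obs();print(s['time'],s['tool_pos'],s['wrist_force'])
p=shot('scene');q=shot('top');a=pix(p,(.59,.2,.12)).astype(int);b=pix(q,(.59,.2,.12)).astype(int)
f=lambda p,c,w:cv2.resize(p['color'][c[1]-w:c[1]+w,c[0]-w:c[0]+w],(400,400),interpolation=cv2.INTER_CUBIC)
cv2.imwrite('pics/5.png',np.hstack([f(p,a,45),f(q,b,45)])[:,:,::-1])
B=[.587,.2245,.102];go(wp(B,92.1,.0,.014,.0),tilt(40,92.1))
go(wp(B,92.1,-.05,.014,.0),tilt(40,92.1))
"
```

```text
7.3833 [0.59060228 0.23795673 0.1203066 ] [ 0.46868764  0.4863132  -0.12904583]
move [ 0.0133  0.0047 -0.0044] [-0.0093 -0.0028 -0.0059] len 0.015 deg 0.6
move [ 0.0517  0.0042 -0.0364] [-0.0093 -0.0028 -0.0059] len 0.063 deg 0.6
```

View pics/5.png

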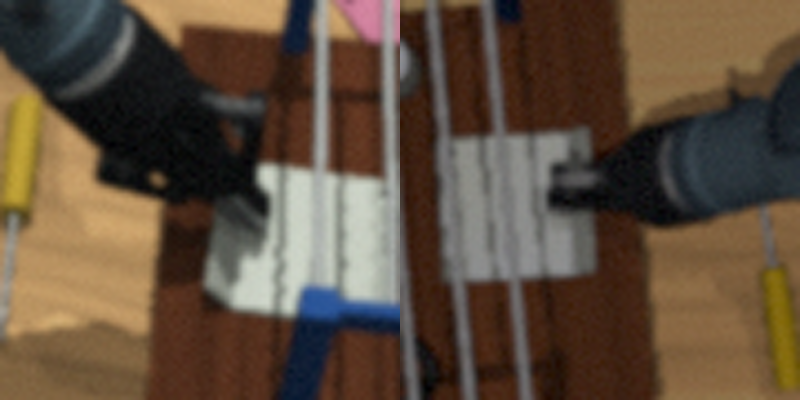

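```bash
python3 -c "
from m import *
q=shot('top');C=cloud(q);H=hsv(q);z=C[...,2]
b=pix(q,(.59,.2,.12)).astype(int)
for X in [(.5906,.238,.1203),(.535,.25,.104),(.645,.25,.104)]:
    print(X,((pix(q,X)-b+45)*400/90).round())
m=(H[...,1]<70)&(H[...,2]>100)&(abs(z-.104)<.006)
for y in(.245,.25,.265,.27,.275):
    k=m&(abs(C[...,1]-y)<.004)&(abs(C[...,0]-.59)<.1);x=np.sort(C[k][:,0]);print(y,len(x),x[[0,1,2,-3,-2,-1]].round(3))
p=shot('scene');C=cloud(p);H=hsv(p);z=C[...,2]
m=(H[...,1]<70)&(H[...,2]>100)&(abs(z-.104)<.006)
for y in(.235,.245,.25,.265,.27,.275):
    k=m&(abs(C[...,1]-y)<.004)&(abs(C[...,0]-.59)<.1);x=np.sort(C[k][:,0]);print(y,len(x),x[[0,1,2,-3,-2,-1]].round(3))
"
```

```text
(0.5906, 0.238, 0.1203) [152. 200.]
(0.535, 0.25, 0.104) [139. 275.]
(0.645, 0.25, 0.104) [138. 133.]
0.245 53 [0.538 0.542 0.542 0.642 0.644 0.645]
0.25 83 [0.539 0.542 0.542 0.642 0.645 0.645]
0.265 57 [0.491 0.539 0.539 0.641 0.642 0.646]
0.27 44 [0.491 0.518 0.522 0.641 0.642 0.646]
0.275 33 [0.518 0.522 0.525 0.642 0.646 0.646]
0.235 61 [0.532 0.539 0.539 0.646 0.646 0.646]
0.245 99 [0.536 0.537 0.538 0.646 0.647 0.648]
0.25 98 [0.532 0.536 0.537 0.646 0.646 0.646]
0.265 71 [0.537 0.541 0.544 0.643 0.645 0.647]
0.27 35 [0.491 0.495 0.498 0.618 0.621 0.621]
0.275 31 [0.511 0.512 0.516 0.587 0.589 0.621]
```

send_rows --increments '[[[0, 0.0026, 0, 0.0031, 0, 0, 0], [0, 0.0056, 0, 0.0005, 0, 0, 0], [0, 0.0086, 0, -0.002, 0, 0, 0], [0, 0.0116, 0, -0.0045, 0, 0, 0], [0, 0.0146, 0, -0.007, 0, 0, 0], [0, 0.0176, 0, -0.0095, 0, 0, 0], [0, 0.0206, 0, -0.012, 0, 0, 0], [0, 0.0236, 0, -0.0145, 0, 0, 0], [0, 0.0266, 0, -0.017, 0, 0, 0], [0, 0.0296, 0, -0.0196, 0, 0, 0], [0, 0.0326, 0, -0.0221, 0, 0, 0], [0, 0.0326, 0, -0.0221, 0, 0, 0]]]'

```text
time: 8.58
tool_pos: [0.5919, 0.1982, 0.1169]
ee_rot: [-179.8, 39.8, -88.4]
wrist_force: [0.1, 0.6, 0.7]
width: -0.0001
```

```bash
cat >> m.py <<'E'
def cov():
    out=[]
    for n in('top','scene'):
        p=shot(n);C=cloud(p);H=hsv(p);z=C[...,2]
        m=(H[...,1]<70)&(H[...,2]>100)&(z>.098)&(z<.13)&(abs(C[...,0]-.59)<.075)&(C[...,1]>.08)&(C[...,1]<.33)
        P=C[m]; row=[]
        for x in(.55,.56,.57,.61,.62,.63):
            Q=P[abs(P[:,0]-x)<.006]
            fl=Q[(Q[:,2]<.1065)]
            row.append((x,Q[:,1].min().round(4),fl[:,1].min().round(4),Q[:,1].max().round(4)) if len(Q)>3 and len(fl) else None)
        print(n,len(P),*row,sep='\n ')
E
python3 -c "
from m import *
s=telemetry.get_obs();print(s['time'],s['tool_pos'],s['wrist_force'],s['ee_rot'])
cov()
"
```

```text
8.5833 [0.59191224 0.19819567 0.11693058] [0.05423241 0.58211761 0.6502751 ] [-179.82415739   39.84409086  -88.38322505]
top
 809
 (0.55, np.float64(0.1785), np.float64(0.189), np.float64(0.2886))
 (0.56, np.float64(0.1856), np.float64(0.1856), np.float64(0.2848))
 (0.57, np.float64(0.1885), np.float64(0.1889), np.float64(0.3186))
 (0.61, np.float64(0.1988), np.float64(0.1988), np.float64(0.2882))
 (0.62, np.float64(0.1988), np.float64(0.1988), np.float64(0.2878))
 (0.63, np.float64(0.1915), np.float64(0.1951), np.float64(0.2918))
scene
 1107
 (0.55, np.float64(0.1875), np.float64(0.1875), np.float64(0.3217))
 (0.56, np.float64(0.1892), np.float64(0.1892), np.float64(0.322))
 (0.57, np.float64(0.1993), np.float64(0.1993), np.float64(0.3227))
 (0.61, np.float64(0.1746), np.float64(0.189), np.float64(0.3252))
 (0.62, np.float64(0.1755), np.float64(0.1876), np.float64(0.2873))
 (0.63, np.float64(0.1746), np.float64(0.1892), np.float64(0.2648))
```

send_rows --increments '[[[0, 0.0026, 0, -0.0022, 0, 0, 0], [0, 0.0053, 0, -0.0044, 0, 0, 0], [0, 0.0079, 0, -0.0066, 0, 0, 0], [0, 0.0106, 0, -0.0089, 0, 0, 0], [0, 0.0132, 0, -0.0111, 0, 0, 0], [0, 0.0158, 0, -0.0133, 0, 0, 0], [0, 0.0185, 0, -0.0155, 0, 0, 0], [0, 0.0211, 0, -0.0177, 0, 0, 0], [0, 0.0238, 0, -0.02, 0, 0, 0], [0, 0.0238, 0, -0.02, 0, 0, 0]]]'

```text
time: 9.52
tool_pos: [0.5927, 0.1669, 0.1168]
ee_rot: [-179.8, 39.8, -88.4]
wrist_force: [0.9, 0.6, 0.6]
width: 0.0001
```

```bash
python3 -c "
from m import *
s=telemetry.get_obs();print(s['time'],s['tool_pos'],s['wrist_force'],s['ee_rot'])
cov()
"
```

```text
9.5167 [0.59273883 0.16688376 0.11675887] [0.87684193 0.58627132 0.56762848] [-179.8231862    39.81199828  -88.39366755]
top
 914
 (0.55, np.float64(0.1409), np.float64(0.155), np.float64(0.258))
 (0.56, np.float64(0.141), np.float64(0.1583), np.float64(0.2747))
 (0.57, np.float64(0.158), np.float64(0.1582), np.float64(0.2575))
 (0.61, np.float64(0.1644), np.float64(0.1679), np.float64(0.3226))
 (0.62, np.float64(0.1642), np.float64(0.1645), np.float64(0.2813))
 (0.63, np.float64(0.1606), np.float64(0.1609), np.float64(0.2813))
scene
 1292
 (0.55, np.float64(0.1552), np.float64(0.1552), np.float64(0.3212))
 (0.56, np.float64(0.1541), np.float64(0.157), np.float64(0.3222))
 (0.57, np.float64(0.1674), np.float64(0.1674), np.float64(0.3227))
 (0.61, np.float64(0.1439), np.float64(0.1579), np.float64(0.3251))
 (0.62, np.float64(0.1436), np.float64(0.1567), np.float64(0.2823))
 (0.63, np.float64(0.1436), np.float64(0.1564), np.float64(0.2592))
```

send_rows --increments '[[[0, -0.003, 0, 0, 0, 0, 0], [0, -0.006, 0, 0, 0, 0, 0], [0, -0.008, 0, 0, 0, 0, 0], [0, -0.008, 0, -0.02, 0, 0, 0], [0.03, 0, 0, -0.05, 0, 0, 0], [0.03, 0.02, 0, -0.09, 0, 0, 0], [0.03, 0.02, 0, -0.13, 0, 0, 0], [0.03, 0.02, 0, -0.14, 0, 0, 0], [0.03, 0.02, 0, -0.14, 0, 0, 0]]]'

```text
time: 10.37
tool_pos: [0.5985, 0.0589, 0.2149]
ee_rot: [-179.3, 39.7, -88.4]
wrist_force: [0.1, 0.2, 0.2]
width: 0.0298
```

```bash
cat > fit.py <<'E'
from m import *
from scipy.optimize import least_squares
def fit(x0,zc,p,show=True):
    # 2D silhouette-free fit: cover points -> pose by distance to plate/lip surfaces extents
    C=cloud(p);H=hsv(p);z=C[...,2]
    m=(H[...,1]<75)&(H[...,2]>95)&(z>zc-.004)&(z<zc+.03)&(abs(C[...,0]-x0[0])<.075)&(C[...,1]>x0[1]-.085)&(C[...,1]<x0[1]+.05)
    P=C[m]
    lip=P[P[:,2]>zc+.0065]
    a=x0[2]
    # lip plane: fit line y(x) after removing height: outward run = (z-ztop)/tan50
    run=(lip[:,2]-(zc+.002))/np.tan(np.radians(50)) 
    Y=lip[:,1]+run; k=np.polyfit(lip[:,0],Y,1)
    for _ in range(4):
        res=Y-np.polyval(k,lip[:,0]);g=abs(res)<2.0*np.median(abs(res))+1e-4;k=np.polyfit(lip[g,0],Y[g],1)
    fl=P[(abs(P[:,2]-zc-.002)<.003)]
    pc=np.percentile(P[:,0],[1,3,97,99])
    if show: print('lip pts',len(lip),'yaw',90+np.degrees(np.arctan(k[0])),'bend y at x0',np.polyval(k,x0[0]),'x ext',pc.round(4),'lip x',np.percentile(lip[:,0],[1,3,97,99]).round(4),'ymax',np.percentile(fl[:,1],97).round(4))
E
python3 -c "
from fit import *
s=telemetry.get_obs();print(s['time'],s['tool_pos'],s['ee_rot'],s['wrist_force'])
ps=[]
for n in('top','scene'):
    p=shot(n);ps.append(p);print(n);fit((.592,.209,91),.102,p)
f=lambda p,c,w:cv2.resize(p['color'][c[1]-w:c[1]+w,c[0]-w:c[0]+w],(400,400),interpolation=cv2.INTER_CUBIC)
cv2.imwrite('pics/6.png',np.hstack([f(p,pix(p,(.59,.18,.12)).astype(int),45) for p in ps])[:,:,::-1])
"
```

```text
10.3667 [0.59850504 0.0588791  0.2148608 ] [-179.28460398   39.66247061  -88.35309845] [0.101618   0.17160723 0.22254981]
top
lip pts 146 yaw 92.61253117514852 bend y at x0 0.15902014415166613 x ext [0.5381 0.5412 0.6448 0.648 ] lip x [0.5403 0.5416 0.6442 0.6465] ymax 0.2538
scene
lip pts 160 yaw 92.15116850203205 bend y at x0 0.15745922926046907 x ext [0.5383 0.5414 0.648  0.6496] lip x [0.5424 0.5446 0.649  0.651 ] ymax 0.2541
```

View pics/6.png

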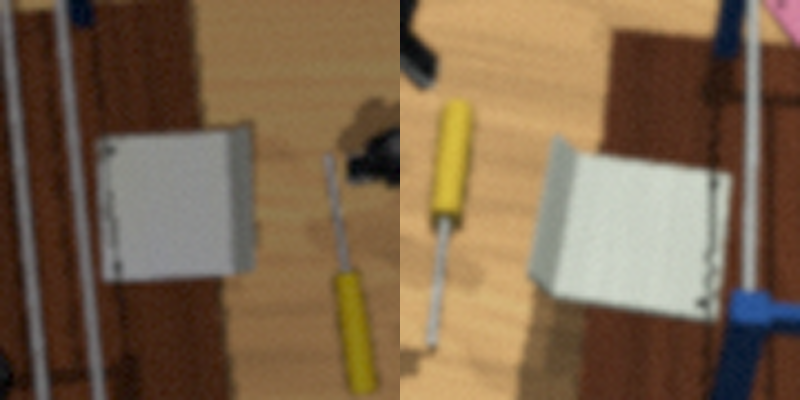

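```bash
python3 -c "
from m import *
B=[.594,.1575,.102];s=telemetry.get_obs()
R=tilt(40,92.4)
go(wp(B,92.4,0,0,.08),R);go(wp(B,92.4,0,0,.004),R)
"
```

```text
move [-0.0008 -0.0024  0.0639] [-0.0104 -0.0019 -0.0083] len 0.064 deg 0.8
move [-0.001  -0.0016  0.1399] [-0.0104 -0.0019 -0.0083] len 0.14 deg 0.8
```

send_rows --increments '[[[0.03, -0.001, -0.002, 0.02, -0.01, -0.002, -0.008], [0.03, -0.001, -0.002, 0.05, -0.01, -0.002, -0.008], [0.03, -0.001, -0.002, 0.075, -0.01, -0.002, -0.008], [0.03, -0.001, -0.002, 0.1, -0.01, -0.002, -0.008], [0.03, -0.001, -0.002, 0.115, -0.01, -0.002, -0.008], [0.03, -0.001, -0.002, 0.127, -0.01, -0.002, -0.008], [0.03, -0.001, -0.002, 0.134, -0.01, -0.002, -0.008], [0.03, -0.001, -0.002, 0.138, -0.01, -0.002, -0.008], [0.03, -0.001, -0.002, 0.1385, -0.01, -0.002, -0.008], [0.03, -0.001, -0.002, 0.1385, -0.01, -0.002, -0.008]]]' --squeeze 50

```text
time: 11.3
tool_pos: [0.5953, 0.1526, 0.1062]
ee_rot: [-180.0, 40.0, -87.7]
wrist_force: [-0.4, -1.1, 0.3]
width: 0.03
```

```bash
python3 -c "
from fit import *
s=telemetry.get_obs();print(s['time'],s['tool_pos'],s['wrist_force'],s['width'])
B=[.594,.1575,.102];go(wp(B,92.4,0,0,.004),tilt(40,92.4))
ps=[]
for n in('top','scene'):
    p=shot(n);ps.append(p);print(n);fit((.592,.209,91),.102,p)
f=lambda p,c,w:cv2.resize(p['color'][c[1]-w:c[1]+w,c[0]-w:c[0]+w],(400,400),interpolation=cv2.INTER_CUBIC)
cv2.imwrite('pics/7.png',np.hstack([f(p,pix(p,(.59,.17,.12)).astype(int),35) for p in ps])[:,:,::-1])
"
```

```text
11.3 [0.59529707 0.15258424 0.10623523] [-0.40779987 -1.05222828  0.26364979] 0.029967747083625724
move [-0.0011  0.0011  0.0024] [-0.0017 -0.0006 -0.0013] len 0.003 deg 0.1
top
lip pts 107 yaw 96.96952389247866 bend y at x0 0.17004073523882396 x ext [0.5381 0.5411 0.6448 0.6481] lip x [0.5399 0.5405 0.6443 0.6461] ymax 0.2541
scene
lip pts 66 yaw 92.96127786228149 bend y at x0 0.15704644230174086 x ext [0.5378 0.5408 0.6484 0.65  ] lip x [0.545  0.5473 0.6502 0.6507] ymax 0.2545
```

View pics/7.png

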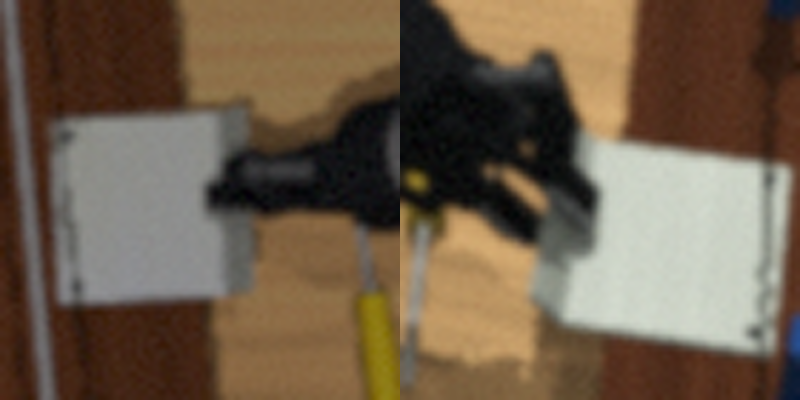

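send_rows --increments '[[[0.02, 0, 0, 0.0, 0, 0, 0], [0.012, 0, 0, 0.0, 0, 0, 0], [0.008, 0, 0, 0.0, 0, 0, 0], [0.0, 0, 0, 0.0, 0, 0, 0], [0.0, 0, 0, 0.0, 0, 0, 0], [0.0, 0, 0, 0.0, 0, 0, 0], [0.0, 0, 0, 0.0, 0, 0, 0], [0.0, 0, 0, 0.0, 0, 0, 0]]]'

```text
time: 12.07
tool_pos: [0.5955, 0.1533, 0.1077]
ee_rot: [-179.9, 40.1, -87.7]
wrist_force: [-0.7, -0.9, 5.5]
width: 0.0027
```

```bash
python3 -c "
from fit import *
s=telemetry.get_obs();print(s['time'],s['tool_pos'],s['wrist_force'],s['torque'],s['width'],s['joint_pos'])
for n in('top','scene'):
    p=shot(n);print(n);fit((.592,.209,91),.102,p)
"
```

```text
12.0667 [0.5954712  0.15327055 0.10768221] [-0.664284   -0.90007332  5.46636378] [-0.01132299  0.27395828  0.10044083] 0.00266179600513948 [ 18.49560709  33.03762892 -21.41196596 104.12577803 -36.86438975
  52.84126346 -62.72635864]
top
lip pts 114 yaw 102.24840366501577 bend y at x0 0.17415764413066406 x ext [0.5379 0.5409 0.6451 0.648 ] lip x [0.5379 0.5421 0.6445 0.6469] ymax 0.2539
scene
lip pts 107 yaw 92.1265407860934 bend y at x0 0.15640737331444338 x ext [0.5359 0.5404 0.6481 0.6496] lip x [0.5411 0.543  0.6493 0.6498] ymax 0.2534
```

send_rows --increments '[[[0.0, -0.0013, 0, -0.0015, 0, 0, 0], [0.0, -0.0032, 0, -0.0038, 0, 0, 0], [0.0, -0.0064, 0, -0.0077, 0, 0, 0], [0.0, -0.0096, 0, -0.0115, 0, 0, 0], [0.0, -0.0129, 0, -0.0153, 0, 0, 0], [0.0, -0.0161, 0, -0.0192, 0, 0, 0], [0.0, -0.0193, 0, -0.023, 0, 0, 0], [0.0, -0.0193, 0, -0.023, 0, 0, 0], [0.0, -0.0193, 0, -0.023, 0, 0, 0]]]'

```text
time: 12.92
tool_pos: [0.5952, 0.1528, 0.1365]
ee_rot: [-179.9, 40.0, -87.6]
wrist_force: [1.2, 0.3, -1.5]
width: 0.0025
```

```bash
cat > hold.py <<'E'
from m import *
def held():
    # plane fit of plate pts in tool-relative way, from scene & top
    s=telemetry.get_obs();T=np.array(s['tool_pos'])
    for n in('top','scene'):
        p=shot(n);C=cloud(p);H=hsv(p)
        m=(H[...,1]<75)&(H[...,2]>95)&(abs(C[...,0]-T[0])<.058)&(C[...,1]>T[1]+.02)&(C[...,1]<T[1]+.095)&(abs(C[...,2]-T[2])<.025)
        P=C[m]
        if len(P)<30: print(n,'few',len(P));continue
        for _ in range(5):
            A=np.c_[P[:,:2]-T[:2],np.ones(len(P))];k=np.linalg.lstsq(A,P[:,2]-T[2],rcond=None)[0];e=abs(A@k-P[:,2]+T[2]);P=P[e<max(2.5*np.median(e),.002)]
        print(n,len(P),'slopes',k[:2].round(3),'z at tcp rel',k[2].round(4),rect(P),'rel',(np.array(rect(P)[0])/1000-T[:2]).round(4))
    return s
E
python3 -c "
from hold import *
s=held();print(s['time'],s['tool_pos'],s['wrist_force'],s['torque'],s['width'])
"
```

```text
top 604 slopes [0.01  0.009] z at tcp rel -0.0044 (array([592.3, 210.6]), array([ 74.1, 108.1]), 89.33) rel [-0.0029  0.0578]
scene 793 slopes [ 0.002 -0.003] z at tcp rel -0.0044 (array([593.5, 210.5]), array([112.1,  74.6]), 0.06) rel [-0.0017  0.0577]
12.9167 [0.59518832 0.15284216 0.13652958] [ 1.15876621  0.28512449 -1.5062732 ] [-1.02118024 -0.05540076  0.02137072] 0.0024682356451467043
```

```bash
cat > pan.py <<'E'
from m import *
def ray(p,uv,z):
    o=-p['R'].T@p['t'];d=np.c_[(uv[:,0]-p['mtx'][0,2])/p['mtx'][0,0],(uv[:,1]-p['mtx'][1,2])/p['mtx'][1,1],np.ones(len(uv))]@p['R']
    return o+d*((z-o[2])/d[:,2])[:,None]
for n in('top','scene'):
    p=shot(n);C=cloud(p);H=hsv(p)
    v,u=np.mgrid[:384,:512];W=ray(p,np.c_[u.ravel(),v.ravel()],.09).reshape(384,512,3)
    reg=(abs(W[...,0]-.495)<.065)&(abs(W[...,1]+.253)<.035+.02)
    grey=(H[...,1]<70)&(H[...,2]>75)
    z=C[...,2]; m=reg&(z<.084)&(W[...,1]>-.29)
    P=W[m];print(n,m.sum(),'hole rect',rect(P))
    m=best('panel',p,(.56,-.2))
    top=(abs(z-.09)<.005)&(abs(C[...,0]-.554)<.16)&(abs(C[...,1]+.215)<.1)
    print('rim',rect(C[top]))
E
python3 pan.py
```

```text
top 411 hole rect (array([ 487.9, -253.1]), array([65. , 96.3]), 88.09)
rim (array([ 552.8, -228.9]), array([140. , 260.1]), 89.08)
scene 387 hole rect (array([ 497.3, -253.3]), array([64.7, 81.5]), 87.49)
rim (array([ 554.5, -216.5]), array([164.1, 263.9]), 87.55)
```

```bash
python3 -c "
from m import *
c=88.2;R=tilt(40,c);O=[.4953,-.253,.09];T=wp(O,c,-.055,.0084+.06);print(T)
go(T,R)
"
```

```text
[ 0.49357241 -0.30797286  0.1584    ]
move [ 0.3351  0.1195 -0.3106] [ 0.0466 -0.0003  0.0543] len 0.472 deg 4.1
```

send_rows --increments '[[[0, 0.005, 0.0018, -0.0047, 0.0007, 0, 0.0008], [0, 0.0134, 0.0048, -0.0124, 0.0019, 0, 0.0022], [0, 0.0268, 0.0096, -0.0248, 0.0037, 0, 0.0043], [0, 0.0436, 0.0155, -0.0404, 0.006, 0, 0.007], [0, 0.0603, 0.0215, -0.0559, 0.0084, 0, 0.0098], [0, 0.0804, 0.0287, -0.0745, 0.0112, 0, 0.013], [0, 0.1005, 0.0359, -0.0932, 0.014, 0, 0.0163], [0, 0.1206, 0.043, -0.1118, 0.0168, 0, 0.0195], [0, 0.1407, 0.0502, -0.1305, 0.0196, 0, 0.0228], [0, 0.1608, 0.0574, -0.1491, 0.0224, 0, 0.0261], [0, 0.1776, 0.0633, -0.1646, 0.0247, 0, 0.0288], [0, 0.186, 0.0663, -0.1724, 0.026, 0, 0.0301]]]'

```text
time: 14.22
tool_pos: [0.5378, -0.1096, 0.148]
ee_rot: [-180.0, 39.7, -90.4]
wrist_force: [0.5, -1.7, -0.9]
width: 0.0023
```

```bash
python3 -c "
from m import *
s=telemetry.get_obs();print(s['time'],s['tool_pos'],s['wrist_force'],s['torque'],s['width'],s['joint_pos'])
c=88.2;R=tilt(40,c);O=[.4953,-.253,.09];T=wp(O,c,-.055,.0084+.06)
go(T,R)
"
```

```text
14.2167 [ 0.53776896 -0.10955686  0.1480418 ] [ 0.46765697 -1.69235059 -0.87885717] [-1.03156913  0.00927136 -0.04330912] 0.002340386463428495 [ 36.95437061  29.83910562 -12.83731731 101.35202604 -31.21652153
  70.68933208 -49.46431771]
move [ 0.1462  0.0427 -0.135 ] [ 0.0154 -0.0046  0.0185] len 0.204 deg 1.4
```

send_rows --increments '[[[0, 0.0073, 0.0021, -0.0068, 0.0008, 0, 0.0009], [0, 0.02, 0.006, -0.0185, 0.002, 0, 0.0025], [0, 0.036, 0.0105, -0.0332, 0.004, -0.001, 0.0045], [0, 0.054, 0.0158, -0.0499, 0.006, -0.002, 0.007], [0, 0.072, 0.021, -0.0665, 0.008, -0.002, 0.009], [0, 0.09, 0.0263, -0.0831, 0.01, -0.003, 0.0115], [0, 0.108, 0.0315, -0.0997, 0.012, -0.004, 0.014], [0, 0.124, 0.0362, -0.1145, 0.014, -0.0045, 0.0165], [0, 0.137, 0.04, -0.1265, 0.015, -0.0045, 0.018], [0, 0.144, 0.042, -0.133, 0.0154, -0.0045, 0.0185], [0, 0.146, 0.0427, -0.135, 0.0154, -0.0045, 0.0185], [0, 0.146, 0.0427, -0.135, 0.0154, -0.0045, 0.0185]]]'

```text
time: 15.22
tool_pos: [0.496, -0.3022, 0.1581]
ee_rot: [-180.0, 40.2, -91.4]
wrist_force: [-0.2, 0.2, -1.5]
width: 0.0027
```

```bash
cat > chk.py <<'E'
from m import *
def chk(show=None):
    s=telemetry.get_obs();T=np.array(s['tool_pos']);print(s['time'],T,s['ee_rot'],s['wrist_force'],s['width']);ps=[]
    for n in('top','scene'):
        p=shot(n);ps.append(p);C=cloud(p);H=hsv(p);z=C[...,2]
        m=(abs(C[...,0]-T[0])<.075)&(C[...,1]>T[1]-.02)&(C[...,1]<T[1]+.13)&(z>T[2]-.010)&(z<T[2]+.001)&(H[...,1]<80)&(H[...,2]>80)
        m=cv2.morphologyEx(m.astype(np.uint8),cv2.MORPH_OPEN,np.ones((3,3)))>0
        P=C[m];
        if len(P)<30: print(n,'few');continue
        A=np.c_[P[:,:2]-T[:2],np.ones(len(P))];k=np.linalg.lstsq(A,P[:,2],rcond=None)[0]
        xs=[np.percentile(P[abs(P[:,1]-T[1]-d)<.006,0],[1,99]).round(4).tolist() for d in(.05,.07,.09)]
        ye=[np.percentile(P[abs(P[:,0]-T[0]-d)<.006,1],99).round(4) for d in(-.04,-.02,0,.02,.04)]
        print(n,len(P),rect(P),'z',np.median(P[:,2]).round(4),'slope',k[:2].round(3),'x',xs,'far',ye)
    if show:
        f=lambda p,c,w:cv2.resize(p['color'][c[1]-w:c[1]+w,c[0]-w:c[0]+w],(400,400),interpolation=cv2.INTER_CUBIC)
        cv2.imwrite('pics/'+show,np.hstack([f(p,pix(p,T+[.02,.05,0]).astype(int),50) for p in ps])[:,:,::-1])
E
python3 -c "
from chk import *
chk('8.png')
go(wp([.4953,-.253,.09],88.2,-.055,.0684),tilt(40,88.2))"
```

```text
15.2167 [ 0.49599235 -0.3022188   0.1580889 ] [-179.98302703   40.2479344   -91.39807585] [-0.16164075  0.19720111 -1.45743647] 0.0026533732662129012
top 980 (array([ 496.9, -248.9]), array([103.8, 105.2]), 89.12) z 0.1545 slope [0.002 0.007] x [[0.4443, 0.5492], [0.4447, 0.5495], [0.445, 0.5496]] far [np.float64(-0.197), np.float64(-0.1974), np.float64(-0.1979), np.float64(-0.1983), np.float64(-0.1991)]
scene 962 (array([ 498.5, -249.1]), array([107. , 113.6]), 89.3) z 0.1545 slope [0.001 0.001] x [[0.4461, 0.5529], [0.4451, 0.5529], [0.4449, 0.5532]] far [np.float64(-0.1967), np.float64(-0.1977), np.float64(-0.1971), np.float64(-0.1979), np.float64(-0.1992)]
move [ 0.0063  0.003  -0.0054] [0.0059 0.0061 0.008 ] len 0.009 deg 0.7
```

View pics/8.png

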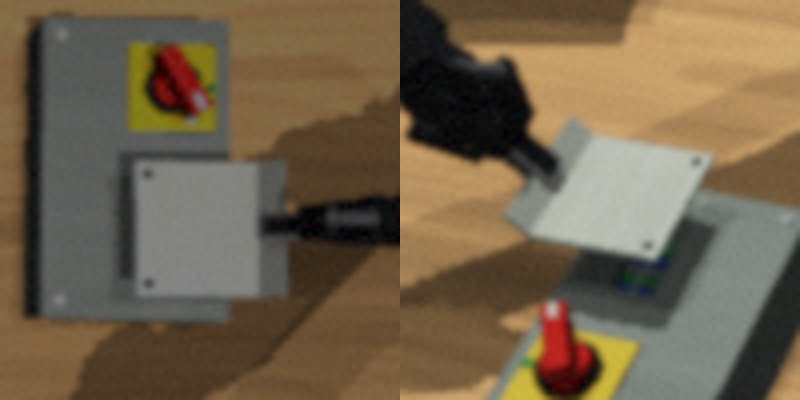

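The cover is held flat (left image, 135–285 columns) about 6 mm short of centre in y. I correct that and descend to just above the rim.

send_rows --increments '[[[0, 0.003, 0.0015, -0.0027, 0.006, 0.004, 0.007], [0, 0.0063, 0.003, -0.0054, 0.006, 0.004, 0.007], [0, 0.0115, 0.003, 0.0007, 0.006, 0.004, 0.007], [0, 0.0179, 0.003, 0.0084, 0.006, 0.004, 0.007], [0, 0.0243, 0.003, 0.016, 0.006, 0.004, 0.007], [0, 0.0307, 0.003, 0.0237, 0.006, 0.004, 0.007], [0, 0.0358, 0.003, 0.0298, 0.006, 0.004, 0.007], [0, 0.0397, 0.003, 0.0344, 0.006, 0.004, 0.007], [0, 0.0416, 0.003, 0.0367, 0.006, 0.004, 0.007], [0, 0.0423, 0.003, 0.0375, 0.006, 0.004, 0.007], [0, 0.0423, 0.003, 0.0375, 0.006, 0.004, 0.007]]]'

```text
time: 16.23
tool_pos: [0.493, -0.3095, 0.1021]
ee_rot: [-180.0, 40.0, -91.9]
wrist_force: [-0.1, -0.1, -1.5]
width: 0.0026
```

```bash
python3 -c "
from chk import *
chk()
go(wp([.4953,-.253,.09],88.2,-.055,.0084),tilt(40,88.2))"
```

```text
16.2333 [ 0.49298868 -0.3094801   0.10206395] [-179.98965492   40.03102612  -91.88362222] [-0.12455683 -0.07734209 -1.49406053] 0.0026083764795221767
top 885 (array([ 493.9, -255.4]), array([106.7, 109.5]), 89.12) z 0.0984 slope [ 0.001 -0.001] x [[0.4391, 0.5452], [0.4428, 0.5487], [0.4499, 0.5488]] far [np.float64(-0.2047), np.float64(-0.208), np.float64(-0.2029), np.float64(-0.2059), np.float64(-0.2064)]
scene 904 (array([ 493.1, -258.1]), array([106.3, 117.6]), 88.59) z 0.0985 slope [ 0.001 -0.002] x [[0.4436, 0.5506], [0.4428, 0.551], [0.4402, 0.5516]] far [np.float64(-0.2064), np.float64(-0.2066), np.float64(-0.2075), np.float64(-0.2068), np.float64(-0.2085)]
move [ 0.0014 -0.0002  0.0045] [-0.0019 -0.0004 -0.0004] len 0.005 deg 0.1
```

send_rows --increments '[[[0, 0.0003, 0, 0.0015, 0, 0, 0], [0, 0.0008, 0, 0.0028, 0, 0, 0], [0, 0.0013, 0, 0.0036, 0, 0, 0], [0, 0.0016, 0, 0.0041, 0, 0, 0], [0, 0.0019, 0, 0.0045, 0, 0, 0], [0, 0.002, 0, 0.0047, 0, 0, 0], [0, 0.002, 0, 0.0047, 0, 0, 0]]]'

```text
time: 16.92
tool_pos: [0.493, -0.308, 0.0979]
ee_rot: [-180.0, 40.0, -91.9]
wrist_force: [-0.0, -0.4, 1.6]
width: 0.0029
```

```bash
python3 -c "
from chk import *
chk();print(telemetry.get_obs()['torque'])"
```

```text
16.9167 [ 0.49302303 -0.30802324  0.09794646] [-179.96814975   40.04093007  -91.85851552] [-0.03498478 -0.3868304   1.58661909] 0.0028665305282437846
top 1114 (array([ 495.9, -242.5]), array([126.1, 141.4]), 88.15) z 0.0935 slope [ 0.001 -0.02 ] x [[0.4257, 0.5527], [0.426, 0.5559], [0.4273, 0.5671]] far [np.float64(-0.1812), np.float64(-0.1788), np.float64(-0.1865), np.float64(-0.1803), np.float64(-0.1946)]
scene 1192 (array([ 494.4, -245.8]), array([134.9, 144.1]), 89.9) z 0.0935 slope [-0.001 -0.024] x [[0.4414, 0.5503], [0.4266, 0.5648], [0.4354, 0.559]] far [np.float64(-0.1918), np.float64(-0.1805), np.float64(-0.1842), np.float64(-0.1917), np.float64(-0.1814)]
[-0.49395433  0.25449891  0.10958837]
```

send_rows --increments '[[[0.008, 0, 0, 0, 0, 0, 0], [0.012, 0, 0, 0, 0, 0, 0], [0.018, 0, 0, 0, 0, 0, 0], [0.025, 0, 0, 0, 0, 0, 0], [0.03, 0, 0, 0, 0, 0, 0], [0.03, 0, 0, -0.005, 0, 0, 0], [0.03, 0, 0, -0.02, 0, 0, 0], [0.03, 0, 0, -0.05, 0, 0, 0], [0.03, 0, 0, -0.09, 0, 0, 0], [0.03, 0, 0, -0.13, 0, 0, 0], [0.03, 0, 0, -0.15, 0, 0, 0], [0.03, 0, 0, -0.15, 0, 0, 0]]]'

```text
time: 18.02
tool_pos: [0.4901, -0.411, 0.2172]
ee_rot: [-179.5, 39.4, -91.9]
wrist_force: [-0.7, -0.3, 0.7]
width: 0.0302
```

```bash
cat > fin.py <<'E'
from m import *
s=telemetry.get_obs();print(s['time'],s['tool_pos'],s['wrist_force'],s['width']);ps=[]
for n in('top','scene'):
    p=shot(n);ps.append(p);C=cloud(p);H=hsv(p);z=C[...,2]
    top=(abs(z-.09)<.0065)&(abs(C[...,0]-.554)<.16)&(abs(C[...,1]+.215)<.105);print(n,'panel',rect(C[top]))
    m=(abs(C[...,0]-.495)<.075)&(C[...,1]>-.34)&(C[...,1]<-.18)&(z>.085)&(z<.12)&(H[...,1]<50)&(H[...,2]>150)
    m=cv2.morphologyEx(m.astype(np.uint8),cv2.MORPH_OPEN,np.ones((2,2)))>0
    P=C[m];Q=P[(P[:,2]<.099)];A=np.c_[Q[:,:2],np.ones(len(Q))];k=np.linalg.lstsq(A,Q[:,2],rcond=None)[0]
    print(' cover',rect(P),'plate',rect(Q),'z',np.median(Q[:,2]).round(4),'slope',k[:2].round(3), 'V',np.median(H[...,2][m]))
    red=((H[...,0]<8)|(H[...,0]>172))&(H[...,1]>120)&(z>.132)&(z<.16)&(abs(C[...,1]+.24)<.08)&(abs(C[...,0]-.63)<.08);print(' red',rect(C[red]))
f=lambda p,c,w:cv2.resize(p['color'][c[1]-w:c[1]+w,c[0]-w:c[0]+w],(400,400),interpolation=cv2.INTER_CUBIC)
cv2.imwrite('pics/9.png',np.hstack([f(p,pix(p,(.53,-.24,.09)).astype(int),50) for p in ps])[:,:,::-1])
E
python3 fin.py
```

```text
18.0167 [ 0.49011218 -0.41096395  0.21716322] [-0.65561474 -0.29802441  0.68765842] 0.03020166767332453
top panel (array([ 554. , -223.6]), array([180.1, 260.3]), 87.79)
 cover (array([0., 0.]), array([0., 0.]), 0.0) plate (array([0., 0.]), array([0., 0.]), 0.0) z nan slope [0. 0.] V nan
 red (array([ 624.2, -245.3]), array([56.4, 16.7]), 28.98)
scene panel (array([ 554.8, -224.7]), array([178.6, 264.4]), 87.94)
 cover (array([832. , -55.8]), array([911. , 135.4]), 30.19) plate (array([ 496.3, -250.9]), array([101.1, 110.8]), 87.65) z 0.0937 slope [-0.002 -0.011] V 186.0
 red (array([ 628.6, -246.6]), array([55. , 18.4]), 27.74)
  return _methods._mean(a, axis=axis, dtype=dtype,
  ret = ret.dtype.type(ret / rcount)
```

View pics/9.png

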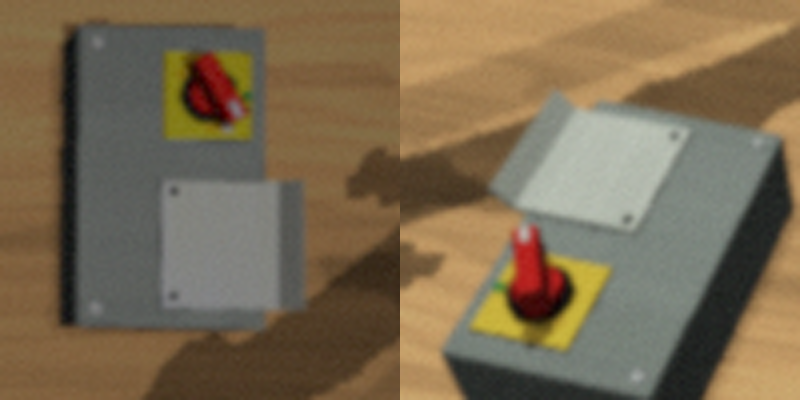

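The cover lies flat (left, 163–280 by 181–310), its lip is clear of the box front, the handle is at the white mark, and the arm is away. Handing in.

```bash
python3 -c "
from m import *
print(workorder.finish_job())"
```

```text
the job is handed in; nothing more can be done
None
```

I turned the isolator to its stop, drew the aluminium cover about 16 mm past the deck edge and carried it by the lip. I laid it on the wiring opening, let go and handed the job in at about 18 s. The hand-in gives no verdict.

- **Isolator:** the handle bar reads 28–29° in the last pictures against the 28.3° expected at off. The turning torque rose to 0.94 N m, which shows it reached the stop.
- **Cover position:** the scene camera puts the plate at (496, -251) mm. My estimate of the opening's centre is (495, -253) mm, so it is within about 2–3 mm, and the angle agrees within about 1°.
- **Cover height:** the plate's top is at about 94 mm, as it should be when lying flat on the rim.
- **Release:** the fingers are open and about 160 mm back from the cover. The last wrist force was about 1 N.

**Failed or disagreeing checks:**
- The top camera's final cover fit found no points because my brightness threshold was too high. The top picture by eye gives the lip about 13 mm proud of the box front, against 10 mm nominal; I took that as within tolerance.
- The plate slope measured 0.011 in the last fit, which probably includes part of the lip.
- I did not measure the jar, tape roll and screwdriver again at the end. The arm never came near the jar or tape and passed well above the screwdriver.

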